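Bottles and tubes into their colour-coded stands

TASK

Set the bench up for the next assay: put each of the two bottles and two tubes into the round stand of the same colour as its screw cap (red, white, orange, blue), standing upright and fully down on the stand's floor. Keep bottles and tubes upright all the while, and leave the timer and the black marker where they lie.

Things in the scene. Friction and masses are not known exactly. Their poses are not given: they have to be found in the camera images.
- bottle_red: White bottle with a red screw cap and a red band; loose, standing upright on the worktop, body 60 mm in diameter up to about 85 mm, then narrowing to the cap; cap 30 mm in diameter from 110 to 125 mm above the underside, 125 mm tall in all, about 150 g. Origin: centre of the underside; z up along its axis.
- bottle_white: Amber-brown bottle with a white screw cap; loose, standing upright on the worktop, body 64 mm in diameter up to about 92 mm, then narrowing to the cap; cap 32 mm in diameter from 119 to 135 mm above the underside, 135 mm tall in all, about 190 g. Origin: centre of the underside; z up along its axis.
- tube_orange: Slim pale self-standing tube with an orange screw cap; loose, upright on the worktop; body 29 mm in diameter, cap 34 mm in diameter from 105 to 118 mm above the underside, 118 mm tall in all, about 50 g. Origin: centre of the underside; z up along its axis.
- tube_blue: Slim pale self-standing tube with a blue screw cap; loose, upright on the worktop; body 29 mm in diameter, cap 34 mm in diameter from 105 to 118 mm above the underside, 118 mm tall in all, about 35 g. Origin: centre of the underside; z up along its axis.
- stand_red: Red round open-topped plastic stand for the red-capped bottle, fixed to the worktop: inside diameter 78 mm, outside 88 mm (foot flange 96 mm), rim 16 mm above the worktop, inner floor 4 mm above the worktop. Origin: centre of its underside at worktop height; z up.
- stand_white: White round open-topped plastic stand for the white-capped amber bottle, fixed to the worktop: inside diameter 82 mm, outside 92 mm (foot flange 100 mm), rim 16 mm above the worktop, inner floor 4 mm above the worktop. Origin: centre of its underside at worktop height; z up.
- stand_orange: Orange round open-topped plastic stand for the orange-capped tube, fixed to the worktop: inside diameter 46 mm, outside 56 mm (foot flange 64 mm), rim 24 mm above the worktop, inner floor 4 mm above the worktop. Origin: centre of its underside at worktop height; z up.
- stand_blue: Blue round open-topped plastic stand for the blue-capped tube, fixed to the worktop: inside diameter 46 mm, outside 56 mm (foot flange 64 mm), rim 24 mm above the worktop, inner floor 4 mm above the worktop. Origin: centre of its underside at worktop height; z up.
- timer: Bystander: pale bench timer with a display and three keys, 64x66x19 mm, lying loose on the worktop; not to be moved. Origin: centre of the underside.
- marker: Bystander: white marker pen with black cap, 138x13x14 mm, lying loose on the worktop along its own x; not to be moved. Origin: centre of the underside.

How it is judged:
At the end, for the whole second after the job is handed in: Each bottle and tube stands in the stand of its cap's colour: axis within 11 mm of the stand's axis, underside 1 to 7 mm above the stand's underside (its floor is at 4 mm), tilted less than 0.06 rad, at rest (horizontal distance between bottle_red and stand_red below 0.011 m and z of bottle_red in the frame of stand_red between 0.001 and 0.007 m and angle between each of bottle_red, bottle_white, tube_orange, tube_blue's own z axis and vertical below 0.06 rad and linear speed of each of bottle_red, bottle_white, tube_orange, tube_blue below 0.02 m/s and angular speed of each of bottle_red, bottle_white, tube_orange, tube_blue below 0.2 rad/s and horizontal distance between bottle_white and stand_white below 0.011 m and z of bottle_white in the frame of stand_white between 0.001 and 0.007 m and horizontal distance between tube_orange and stand_orange below 0.011 m and z of tube_orange in the frame of stand_orange between 0.001 and 0.007 m and horizontal distance between tube_blue and stand_blue below 0.011 m and z of tube_blue in the frame of stand_blue between 0.001 and 0.007 m); the robot touches nothing.
It fails at once if a bottle or tube is tipped over (more than 0.6 rad from upright) (angle between any of bottle_red, bottle_white, tube_orange, tube_blue's own z axis and vertical above 0.6 rad).
It fails at once if the timer is shoved away from where it lay (more than 20 mm) (distance of timer from where it was at the start of the episode above 0.02 m).
It fails at once if the marker is shoved away from where it lay (more than 20 mm) (distance of marker from where it was at the start of the episode above 0.02 m).
It also fails if it takes over 106 s, if anything falls off the work surface, if the arm or the gripper's body presses on something with over 40 N, if the wrist force passes 120 N, or if a joint passes its speed limit or range.

ROBOT

A 7-joint arm with a two-finger parallel gripper is mounted at the origin on a cart in front of the work surface, level with it; the furniture and walls round the work are solid. World frame = base frame: x ahead of the robot, y to its left, z up, the work surface at z = 0. Lengths are in m, angles in rad, forces in N, time in s.
With the tool pointing down it reaches from about 0.4 to 0.75 m from the base axis. Payload 19.5 kg.
Tool frame: the origin (TCP) lies midway between the tips of the shut fingers; the grasp point (between the pads) lies 19 mm behind it; z points along the fingers, x is the direction in which the jaws open and shut, and the axes are right-handed (so a half turn about z gives the same grasp; the last joint's range is limited). The gripper opens to 85 mm and grips with 20 to 120 N. Pads are 22 mm wide; open, the fingers measure 114 mm over their backs; the gripper's body (76 mm by 85 mm) begins 54 mm behind the grasp point. The pads swing forward as they close: fully open they stand 13 mm farther back than shut.
Start: joints at [-1.255, 0.707, -0.028, 1.485, 0.022, 0.951, -0.075], TCP at [0.201, 0.539, 0.231] pointing down, gripper open.
Joint ranges: [-2.71, 2.71], [-0.32, 2.16], [-1.57, 1.52], [0, 2.45], [-1.46, 4.6], [0, 2.02], [-2.83, 2.83]. Speed limits (rad/s): [1.89, 1.89, 2.57, 2.57, 3.01, 3.01, 3.01].

INTERFACE

Orientations are given as a unit quaternion [x, y, z, w].
In Python, from station import bot, kinematics, monitor, vision, close_job gives the robot as it stands. Calls block until the motion is done:
- bot.goto(position, orientation): joint-space move of the TCP to a pose.
- bot.line_to(position, vel=0.15, orientation=None, force_limit=None): straight line of the TCP; orientation=None keeps the orientation; vel is the mean speed in m/s. With force_limit (N) it stops when the force on the tool has changed by that much, and returns True; else False.
- bot.movej(angles): joint-space move.
- bot.let_go() and bot.grab(f_grip=None): open the fingers fully, or close them until they stop; f_grip is the grip in N (None keeps the last).
- bot.sleep(seconds).
- kinematics.inverse_kinematics(position, orientation): joint angles nearest the present ones, or None.
- monitor.get_obs(): the state.
- vision.get_image(name): name is "scene" or "side" or "wrist"; returns (picture, depth): 420x560x3 uint8, red, green, blue; 420x560 float32, m along the optical axis (not along the pixel's ray), 0 where there is no reading.
- vision.camera_model(name): a dict with "vertical_fov" (degrees; the focal length in pixels is half the picture's height over the tangent of half this angle, whatever the lens; pixels are square), "cx", "cy" (the principal point, pixels), "k1" (the pictures are not rectified: a ray, as slopes to the right and down, at radius r is drawn at 1 + k1 r^2 times it, then the intrinsics apply), "T" (4x4, takes a point from camera to world coordinates); the wrist camera has in their place "tool_from_camera" (4x4, takes a point from camera to tool coordinates, whose origin is the TCP and whose axes are the tool frame's). Camera axes: x right, y down, z forward; pixel columns grow to the right and rows downward; lengths in m; the calibration is good to about 2 mm. A picture is of the moment at which its call begins: read the wrist's pose just before it. camera_model takes no time and is no camera call.
A pose or a line that the arm cannot do raises bot.PlanningError and nothing moves.
- close_job(): hands the job in, once; it reports no verdict.
The state is a dict: "time": time; "joint_pos": joint angles; "dq": joint speeds; "joint_efforts": joint torques, N m; "position": TCP position; "ee_rot": TCP orientation; "force": force on the tool from outside, world axes, zero at the start; "moment": the same for the moment, N m; "width": finger opening in m.
Only numpy, scipy, OpenCV 4.12 (cv2) and the standard library are available. Lean on these libraries where they do the work, as an engineer would, in place of code of your own. Each camera call takes 0.05 s, during which the arm holds its last target.

## Working session

There is one attempt and no reset: what is moved stays moved. The work goes in short steps, each a Python script; the robot and the scene stay as the last script left them, time stands still between calls to the robot, and variables do not carry over. Pictures are saved under pics/ and viewed, and the job is handed in when it is done.

```bash
ls; mkdir -p pics; python3 - <<'E'
from station import bot, kinematics, monitor, vision
import cv2, numpy as np
print(monitor.get_obs())
for n in ("scene","side","wrist"):
    p,d=vision.get_image(n); cv2.imwrite(f"pics/{n}0.png",p[:,:,::-1]); np.save(f"pics/{n}0.npy",d); np.save(f"pics/{n}0c.npy",p)
    print(n,vision.camera_model(n))
E
```

```text
pics
{'time': 0.0, 'joint_pos': array([-1.25470536,  0.70707982, -0.02764331,  1.48502841,  0.02200965,
        0.9508954 , -0.07547796]), 'dq': array([-0.00147462, -0.00064518, -0.00144845,  0.00078316, -0.00055632,
       -0.00255762, -0.00119798]), 'joint_efforts': array([-1.26175299e-03, -8.83202434e+01,  1.23533998e+00, -2.36173189e+01,
        1.70427404e-02,  6.58279794e-03, -1.99839036e-05]), 'position': array([0.20126333, 0.53833059, 0.23083361]), 'ee_rot': array([ 8.21632611e-01,  5.70017144e-01, -4.47437849e-04,  3.26961096e-04]), 'force': array([ 0.86712967, -0.21347455,  0.38674296]), 'moment': array([-0.00272716,  0.01764477,  0.04243895]), 'width': 0.08530756509093165}
scene {'vertical_fov': 47.31651280838001, 'cx': 286.9217403902355, 'cy': 205.98771082560205, 'k1': -0.08971478260866371, 'T': array([[ 0.7706614 , -0.37606874,  0.51444467,  0.0605992 ],
       [-0.63698513, -0.43157217,  0.63874518, -0.70116476],
       [-0.01819209, -0.81994985, -0.57214621,  0.52017081],
       [ 0.        ,  0.        ,  0.        ,  1.        ]])}
side {'vertical_fov': 54.90984936523211, 'cx': 276.9405306342979, 'cy': 210.2379608160582, 'k1': -0.032782328095550144, 'T': array([[-0.99683244, -0.03639627,  0.07071352,  0.4538458 ],
       [-0.07937791,  0.51035491, -0.8562926 ,  0.56496306],
       [-0.00492313, -0.85919333, -0.51162738,  0.46774693],
       [ 0.        ,  0.        ,  0.        ,  1.        ]])}
wrist {'vertical_fov': 66.08308357896236, 'cx': 275.1096521998087, 'cy': 209.26130411557563, 'k1': -0.07615462974288406, 'tool_from_camera': array([[ 9.99999993e-01,  3.58583334e-05, -1.09785432e-04,
         3.37949911e-04],
       [-2.05962897e-06,  9.55965565e-01,  2.93478855e-01,
        -7.53011006e-02],
       [ 1.15474755e-04, -2.93478853e-01,  9.55965559e-01,
        -1.41996809e-01],
       [ 0.00000000e+00,  0.00000000e+00,  0.00000000e+00,
         1.00000000e+00]])}
```

View pics/scene0.png

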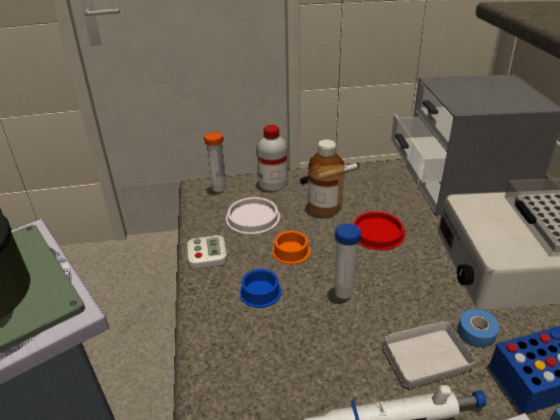

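View pics/side0.png

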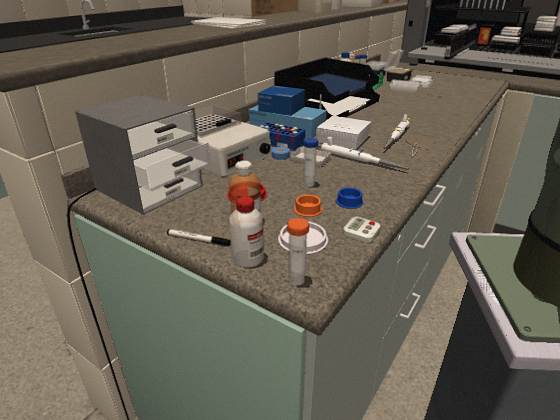

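View pics/wrist0.png

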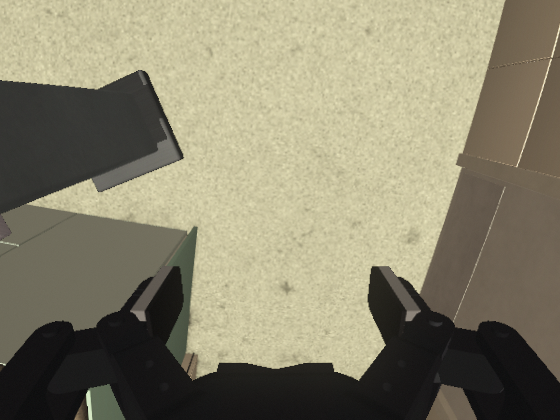

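Scene picture: stands are white (252,215), orange (291,247), red (379,230) and blue (261,288). The orange tube is at (214,165), red bottle (271,160), amber bottle (326,180), blue tube (345,262), timer (207,250), and the marker lies behind the amber bottle at about (330,173). I'll measure by colour mask and depth, from both views.

```bash
cat > h.py <<'E'
import numpy as np, cv2
from scipy.optimize import least_squares
from scipy.spatial.transform import Rotation as R
def rays(m,shape=(420,560)):
    f=shape[0]/2/np.tan(np.radians(m["vertical_fov"]/2))
    K=np.array([[f,0,m["cx"]],[0,f,m["cy"]],[0,0,1.]])
    v,u=np.mgrid[:shape[0],:shape[1]]
    q=np.stack([u.ravel(),v.ravel()],1).astype(np.float64)[:,None]
    s=cv2.undistortPoints(q,K,np.array([m["k1"],0,0,0,0.]))[:,0]
    return np.c_[s,np.ones(len(s))].reshape(*shape,3)
def cloud(m,d,T): 
    P=rays(m)*d[...,None]
    return P@T[:3,:3].T+T[:3,3]
def cast(m,T,z):
    D=rays(m)@T[:3,:3].T; o=T[:3,3]
    return o+D*((z-o[2])/D[...,2])[...,None]
def fitc(p,r=None):
    c0=p.mean(0)
    if r is None:
        s=least_squares(lambda q:np.hypot(*(p-q[:2]).T)-q[2],[*c0,.03],loss="soft_l1",f_scale=.001).x
        return s
    return np.r_[least_squares(lambda q:np.hypot(*(p-q).T)-r,c0,loss="soft_l1",f_scale=.001).x,r]
E
cat > meas.py <<'E'
from h import *
from station import vision
for n in ("scene","side"):
    img=np.load(f"pics/{n}0c.npy"); d=np.load(f"pics/{n}0.npy"); m=vision.camera_model(n); T=m["T"]
    P=cloud(m,d,T); hsv=cv2.cvtColor(img,cv2.COLOR_RGB2HSV); H,S,V=[hsv[...,i].astype(int) for i in range(3)]
    ws=(P[...,0]>.2)&(P[...,0]<.95)&(abs(P[...,1])<.45)&(d>0)
    cm={"red":((H<5)|(H>174))&(S>150)&(V>60),"orange":(H>=6)&(H<=14)&(S>190)&(V>120),"blue":(H>100)&(H<125)&(S>150)&(V>50),"white":(S<60)&(V>130)}
    print(n,"table z",np.median(P[...,2][ws&(abs(P[...,2])<.01)]))
    for c,mk in cm.items():
        for what,(lo,hi) in {"stand":(.008,.03),"cap":(.1,.15)}.items():
            mm=(mk&ws&(P[...,2]>lo)&(P[...,2]<hi)).astype(np.uint8)
            k,lab,st,ce=cv2.connectedComponentsWithStats(mm,connectivity=8)
            for i in range(1,k):
                if st[i,4]<40: continue
                q=P[lab==i]; zt=np.percentile(q[:,2],97); top=q[q[:,2]>zt-.004]
                (mx,my),r=cv2.minEnclosingCircle(top[:,:2].astype(np.float32))
                print(c,what,"px",ce[i].round(),st[i,4],"ztop %.3f"%zt,"MEC %.4f %.4f r %.4f"%(mx,my,r),"mean",top[:,:2].mean(0).round(4), "fit",fitc(top[:,:2]).round(4))
E
python3 meas.py
```

```text
scene table z -8.102979791013709e-05
red stand px [381. 228.] 500 ztop 0.017 MEC 0.5965 -0.2873 r 0.0452 mean [ 0.5987 -0.2926] fit [ 0.5953 -0.2878  0.0413]
red cap px [271. 131.] 181 ztop 0.125 MEC 0.5580 -0.0407 r 0.0157 mean [ 0.5566 -0.0418] fit [ 0.5571 -0.0412  0.0109]
orange stand px [291. 244.] 492 ztop 0.025 MEC 0.4478 -0.2272 r 0.0283 mean [ 0.4468 -0.2299] fit [ 0.4476 -0.2278  0.0252]
orange cap px [213. 137.] 140 ztop 0.119 MEC 0.4652 0.0171 r 0.0182 mean [0.4635 0.0158] fit [0.4633 0.0157 0.0124]
blue stand px [259. 285.] 707 ztop 0.025 MEC 0.3511 -0.2702 r 0.0281 mean [ 0.3507 -0.2717] fit [ 0.3519 -0.2707  0.025 ]
blue cap px [348. 234.] 415 ztop 0.120 MEC 0.4465 -0.3521 r 0.0174 mean [ 0.4452 -0.3535] fit [ 0.4455 -0.3532  0.012 ]
white stand px [431. 193.] 46 ztop 0.030 MEC 0.7376 -0.2919 r 0.0290 mean [ 0.7352 -0.2943] fit [-5.611   3.9037  7.6091]
white stand px [252. 212.] 343 ztop 0.018 MEC 0.4543 -0.1061 r 0.0481 mean [ 0.4555 -0.1103] fit [ 0.4564 -0.1079  0.0433]
white stand px [206. 249.] 721 ztop 0.019 MEC 0.3371 -0.1438 r 0.0396 mean [ 0.3362 -0.1452] fit
[... 2148 characters left out ...]
ztop 0.150 MEC 0.7700 -0.2438 r 0.0779 mean [ 0.7718 -0.239 ] fit [ 6.7871 -4.3906  7.309 ]
white cap px [197. 145.] 49 ztop 0.132 MEC 0.7020 -0.2635 r 0.0348 mean [ 0.7011 -0.2641] fit [ 332.695  -233.5454  405.7587]
white cap px [161. 167.] 623 ztop 0.131 MEC 0.7510 -0.1913 r 0.0466 mean [ 0.7516 -0.1886] fit [-120.3412   81.4695  146.0531]
white cap px [243. 166.] 123 ztop 0.137 MEC 0.5835 -0.1650 r 0.0171 mean [ 0.5817 -0.1627] fit [ 0.5815 -0.1632  0.0122]
white cap px [245. 215.] 181 ztop 0.107 MEC 0.5597 -0.0339 r 0.0192 mean [ 0.5581 -0.0261] fit [ 0.5603 -0.0376  0.0163]
white cap px [297. 236.] 40 ztop 0.105 MEC 0.4654 0.0259 r 0.0140 mean [0.4665 0.0333] fit [0.466  0.0216 0.0142]
```

The two views agree on sizes and heights, but differ by about 6 mm in y, so I'll fix absolute positions with the wrist camera. First I'll check for obstacles around the stands and take a hover look.

```bash
cat >> h.py <<'E'
def qd(th): return np.array([np.cos(th/2),np.sin(th/2),0,0])
def qrad(p): return qd(np.arctan2(p[1],p[0]))
OBJ=dict(red=(.5587,-.0375),white=(.5815,-.167),orange=(.4655,.020),blue=(.447,-.3485))
STD=dict(red=(.597,-.285),orange=(.449,-.225),blue=(.3525,-.2678),white=(.4565,-.1055))
TOP=dict(red=.125,white=.135,orange=.118,blue=.118)
RIM=dict(red=.016,white=.016,orange=.024,blue=.024)
def wristshot(name):
    from station import monitor,vision
    o=monitor.get_obs(); p,d=vision.get_image("wrist")
    m=vision.camera_model("wrist"); Tt=np.eye(4); Tt[:3,:3]=R.from_quat(o["ee_rot"]).as_matrix(); Tt[:3,3]=o["position"]
    T=Tt@m["tool_from_camera"]
    cv2.imwrite(f"pics/{name}.png",p[:,:,::-1])
    P=cloud(m,d,T); hsv=cv2.cvtColor(p,cv2.COLOR_RGB2HSV); H,S,V=[hsv[...,i].astype(int) for i in range(3)]
    cm={"red":((H<5)|(H>174))&(S>150)&(V>60),"orange":(H>=6)&(H<=14)&(S>190)&(V>120),"blue":(H>100)&(H<125)&(S>150)&(V>50),"white":(S<60)&(V>130)}
    for c,mk in cm.items():
        for what,lo,hi,ref in (("stand",RIM[c]-.006,RIM[c]+.006,STD[c]),("cap",TOP[c]-.006,TOP[c]+.006,OBJ[c])):
            mm=mk&(d>0)&(P[...,2]>lo)&(P[...,2]<hi)&(np.hypot(P[...,0]-ref[0],P[...,1]-ref[1])<.07)
            k,lab,st,ce=cv2.connectedComponentsWithStats(mm.astype(np.uint8))
            if k<2: continue
            i=1+np.argmax(st[1:,4])
            if st[i,4]<60: continue
            q=P[lab==i]; zt=np.percentile(q[:,2],90); q=q[q[:,2]>zt-.005]
            (mx,my),r=cv2.minEnclosingCircle(q[:,:2].astype(np.float32))
            print(c,what,"px",ce[i].round(),"n",st[i,4],"z %.4f"%np.median(q[:,2]),"MEC %.4f %.4f r %.4f"%(mx,my,r),"fit",fitc(q[:,:2]).round(4),"mean",q[:,:2].mean(0).round(4))
    return p,d,P
E
python3 - <<'E'
from h import *
from station import bot,kinematics,monitor,vision
d=np.load("pics/scene0.npy"); m=vision.camera_model("scene"); P=cloud(m,d,m["T"]).reshape(-1,3)
for c,(x,y) in STD.items():
    s=P[(np.hypot(P[:,0]-x,P[:,1]-y)<.16)&(P[:,2]>.03)&(np.hypot(P[:,0]-x,P[:,1]-y)>.05)]
    for c2,o in OBJ.items(): s=s[np.hypot(s[:,0]-o[0],s[:,1]-o[1])>.06]
    rr=np.hypot(s[:,0]-x,s[:,1]-y)
    if len(s): i=rr.argmin(); print(c,len(s),"nearest",s[i].round(3),rr[i].round(3))
for n,D in(("o",OBJ),("s",STD)):
    for c,p in D.items():
        for z in (.1,.27):
            print(n,c,z,kinematics.inverse_kinematics([*p,z],qrad(p)) is not None)
t=monitor.get_obs()["time"]
p=OBJ["orange"]; bot.goto([*p,.27],qrad(p))
o=monitor.get_obs(); print(o["time"]-t,o["position"],o["joint_pos"].round(2))
wristshot("w1")
E
```

```text
red 5900 nearest [ 0.678 -0.297  0.091] 0.082
o red 0.1 True
o red 0.27 True
o white 0.1 True
o white 0.27 True
o orange 0.1 True
o orange 0.27 True
o blue 0.1 True
o blue 0.27 True
s red 0.1 True
s red 0.27 True
s orange 0.1 True
s orange 0.27 True
s blue 0.1 True
s blue 0.27 True
s white 0.1 True
s white 0.27 True
2.0917 [0.4655604  0.0208507  0.26989018] [-0.25  0.51  0.23  1.8  -0.15  0.85  0.09]
red stand px [331. 356.] n 69 z 0.0143 MEC 0.5637 -0.2597 r 0.0141 fit [ 0.6086 -0.2936  0.0574] mean [ 0.5639 -0.2586]
red cap px [365. 255.] n 694 z 0.1239 MEC 0.5581 -0.0367 r 0.0161 fit [ 0.5569 -0.0357  0.0107] mean [ 0.5569 -0.0357]
orange stand px [257. 327.] n 61 z 0.0204 MEC 0.4484 -0.2128 r 0.0256 fit [ 0.4486 -0.2281  0.0298] mean [ 0.4494 -0.2038]
orange cap px [274. 194.] n 1017 z 0.1179 MEC 0.4641 0.0208 r 0.0174 fit [0.4644 0.0209 0.012 ] mean [0.4643 0.021 ]
blue stand px [194. 357.] n 359 z 0.0226 MEC 0.3531 -0.2670 r 0.0283 fit [ 0.353  -0.2664  0.0251] mean [ 0.3559 -0.2628]
white stand px [265. 263.] n 816 z 0.0149 MEC 0.4573 -0.1055 r 0.0462 fit [ 0.4571 -0.1045  0.0429] mean [ 0.4568 -0.1041]
white cap px [366. 363.] n 191 z 0.1339 MEC 0.5757 -0.1631 r 0.0142 fit [ 0.5842 -0.1671  0.0162] mean [ 0.5721 -0.1601]
```

View pics/w1.png

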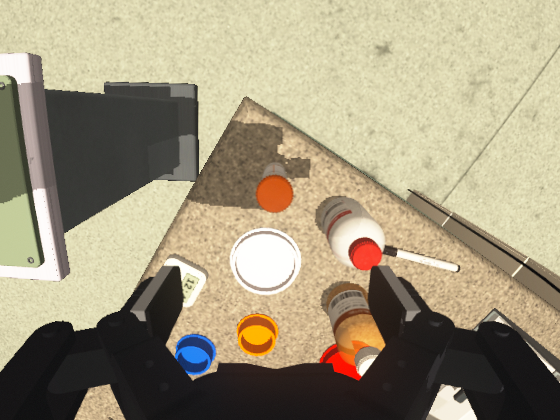

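Wrist view: orange cap at (274,194), white stand (265,263), red cap (365,255). The fitted positions match the average of the two fixed cameras to about 1 mm, and the radii are right. I'll pick the orange tube and check the box near the red stand.

```bash
cat >> h.py <<'E'
def pick(xy,tz,q,f=40,hover=.27):
    from station import bot,monitor
    bot.goto([*xy,hover],q)
    hit=bot.line_to([*xy,tz+.0],vel=.12,force_limit=12)
    o=monitor.get_obs(); print("down hit",hit,o["position"].round(4),"w",o["width"])
    if hit: return False
    bot.grab(f_grip=f); o=monitor.get_obs(); print("grab w %.4f"%o["width"],"F",o["force"].round(1),"t %.1f"%o["time"])
    bot.line_to([*xy,tz+.02],vel=.06); bot.line_to([*xy,hover-.02],vel=.2)
    o=monitor.get_obs(); print("lift w %.4f"%o["width"],"F",o["force"].round(1),"t %.1f"%o["time"])
    return True
E
python3 - <<'E'
from h import *
from station import bot,kinematics,monitor,vision
d=np.load("pics/scene0.npy"); m=vision.camera_model("scene"); P=cloud(m,d,m["T"]).reshape(-1,3)
x,y=STD["red"]
s=P[(np.hypot(P[:,0]-x,P[:,1]-y)<.16)&(P[:,2]>.03)&(P[:,0]>.62)]
for lo in np.arange(.03,.3,.03):
    k=s[(s[:,2]>lo)&(s[:,2]<lo+.03)]
    if len(k): i=np.hypot(k[:,0]-x,k[:,1]-y).argmin(); print(lo.round(2),len(k),k[i].round(3))
xy=(.4643,.0209)
pick(xy,.088,qrad(xy),hover=.25)
p,_=vision.get_image("side"); cv2.imwrite("pics/s1.png",p[:,:,::-1])
E
```

```text
0.03 610 [ 0.659 -0.365  0.036]
0.06 1887 [ 0.68  -0.297  0.083]
0.09 1022 [ 0.678 -0.297  0.091]
0.12 655 [ 0.679 -0.295  0.125]
0.15 668 [ 0.712 -0.324  0.167]
0.18 694 [ 0.712 -0.324  0.185]
down hit False [0.4645 0.0209 0.0885] w 0.08514963536228007
grab w 0.0334 F [-0.1 -0.3  5.8] t 4.6
lift w 0.0329 F [ 0.2  0.3 -0.4] t 5.8
```

View pics/s1.png

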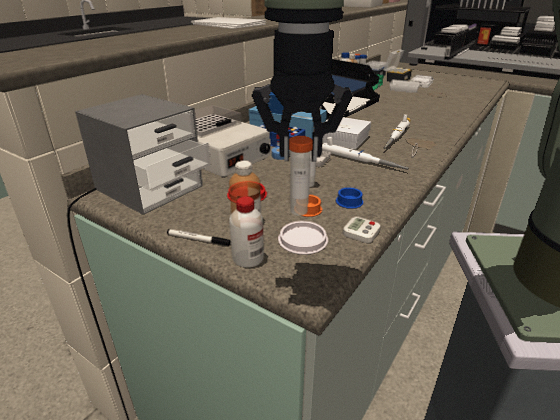

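Side view: the tube hangs upright in the jaws at about (300,175), and nothing else has moved. Next is placing it.

```bash
cat >> h.py <<'E'
def place(xy,tz,q,hover=.25):
    from station import bot,monitor
    bot.goto([*xy,hover],q)
    bot.line_to([*xy,tz+.03],vel=.18)
    h1=bot.line_to([*xy,tz+.008],vel=.05,force_limit=8)
    h2=None
    if not h1: h2=bot.line_to([*xy,tz+.001],vel=.02,force_limit=4)
    o=monitor.get_obs(); print("place",h1,h2,o["position"].round(4),"dz %.4f"%(o["position"][2]-tz),"w %.4f"%o["width"],"F",o["force"].round(1),"t %.1f"%o["time"])
    return h1
def release(hover=.25):
    from station import bot,monitor
    bot.let_go(); p=monitor.get_obs()["position"]; bot.line_to([p[0],p[1],hover],vel=.15)
    print("t %.1f"%monitor.get_obs()["time"])
E
python3 - <<'E'
from h import *
from station import bot,kinematics,monitor,vision
xy=(.449,-.2255)
h=place(xy,.0885,qrad(xy))
p,_=vision.get_image("side"); cv2.imwrite("pics/s2.png",p[150:250,230:400,::-1].repeat(4,0).repeat(4,1))
E
```

```text
place False True [ 0.4491 -0.2255  0.0916] dz 0.0031 w 0.0333 F [-0.3  0.  -0.5] t 8.6
```

View pics/s2.png

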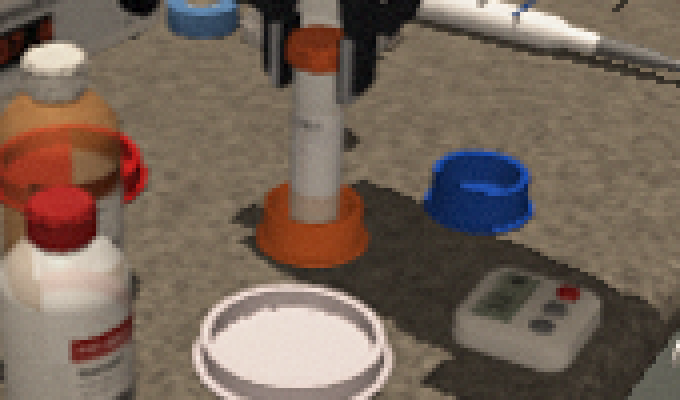

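The crop shows the tube seated inside the orange stand (crop about (315,220)). I'll release it and look over the blue tube.

```bash
python3 - <<'E'
from h import *
from station import bot,kinematics,monitor,vision
OBJ["orange"]=(.449,-.2255)
release()
p=OBJ["blue"]; bot.goto([*p,.27],qrad(p))
wristshot("w2")
E
```

```text
t 10.4
red stand px [345.  48.] n 1140 z 0.0150 MEC 0.5957 -0.2852 r 0.0442 fit [ 0.5953 -0.2852  0.0411] mean [ 0.5972 -0.2834]
orange cap px [197.  87.] n 261 z 0.1211 MEC 0.4482 -0.2273 r 0.0182 fit [ 0.4483 -0.2272  0.0167] mean [ 0.4514 -0.2313]
blue stand px [175. 169.] n 598 z 0.0231 MEC 0.3526 -0.2680 r 0.0282 fit [ 0.3534 -0.2681  0.0252] mean [ 0.3535 -0.2675]
blue cap px [277. 192.] n 710 z 0.1179 MEC 0.4482 -0.3488 r 0.0170 fit [ 0.4481 -0.3471  0.0117] mean [ 0.4484 -0.3481]
white stand px [151.  26.] n 580 z 0.0152 MEC 0.4553 -0.1081 r 0.0456 fit [ 0.4565 -0.1067  0.043 ] mean [ 0.4398 -0.127 ]
```

View pics/w2.png

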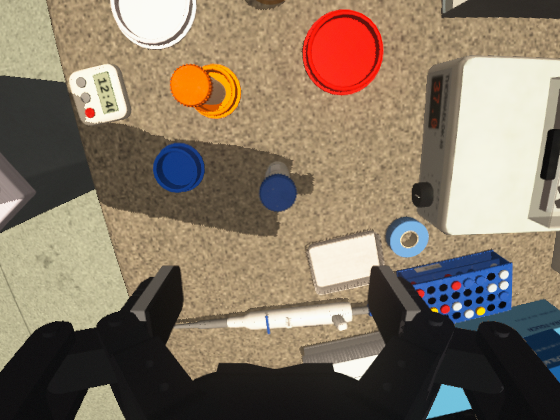

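Wrist view: orange cap at (197,87) over its stand, with its top at z≈0.121, so it is seated (0.122 expected). Blue cap is at (277,192), blue stand (175,169), red stand (345,48).

```bash
python3 - <<'E'
from h import *
from station import bot,kinematics,monitor,vision
xy=(.4480,-.3484)
if pick(xy,.088,qrad(xy),hover=.25):
    s=(.3530,-.2675)
    place(s,.0885,qrad(s))
p,_=vision.get_image("side"); cv2.imwrite("pics/s3.png",p[150:250,230:400,::-1].repeat(4,0).repeat(4,1))
E
```

```text
down hit False [ 0.4482 -0.3486  0.0885] w 0.08524159075677702
grab w 0.0331 F [-0.7  0.3  4.4] t 13.3
lift w 0.0329 F [-0.2 -0.2 -0.3] t 14.6
place False True [ 0.3531 -0.2676  0.0916] dz 0.0031 w 0.0332 F [ 0.1  0.8 -0.5] t 16.9
```

View pics/s3.png

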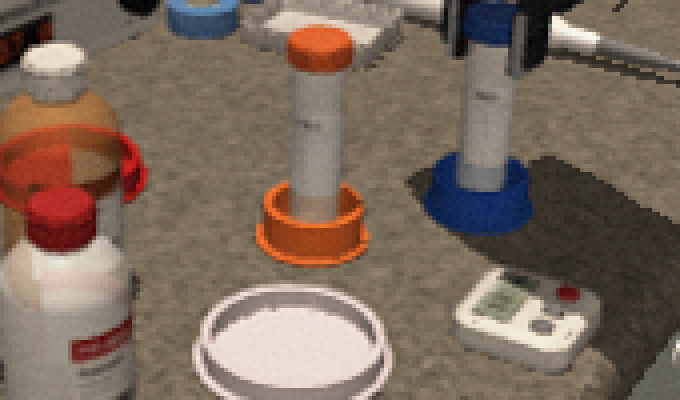

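The blue tube sits in its stand (crop (485,190)). I'll release it and look at the bottles.

```bash
python3 - <<'E'
from h import *
from station import bot,kinematics,monitor,vision
OBJ["orange"]=(.449,-.2255);OBJ["blue"]=(.353,-.2675)
release(.27)
p=OBJ["white"]; bot.goto([*p,.29],qrad(p))
wristshot("w3")
E
```

```text
t 18.9
red stand px [309. 244.] n 688 z 0.0151 MEC 0.5964 -0.2847 r 0.0439 fit [ 0.5961 -0.2842  0.0408] mean [ 0.5963 -0.2824]
red cap px [211.  60.] n 978 z 0.1243 MEC 0.5584 -0.0378 r 0.0157 fit [ 0.5587 -0.0381  0.0107] mean [ 0.5587 -0.038 ]
orange cap px [179. 263.] n 206 z 0.1200 MEC 0.4488 -0.2258 r 0.0179 fit [ 0.4483 -0.2264  0.0168] mean [ 0.4564 -0.2188]
blue stand px [139. 269.] n 190 z 0.0232 MEC 0.3519 -0.2615 r 0.0265 fit [ 0.3537 -0.2669  0.0248] mean [ 0.3527 -0.2496]
blue cap px [110. 311.] n 102 z 0.1211 MEC 0.3529 -0.2579 r 0.0127 fit [ 0.3544 -0.2709  0.018 ] mean [ 0.3536 -0.254 ]
white stand px [171. 150.] n 881 z 0.0152 MEC 0.4569 -0.1055 r 0.0461 fit [ 0.4573 -0.1056  0.0431] mean [ 0.4576 -0.1046]
white cap px [274. 191.] n 553 z 0.1344 MEC 0.5800 -0.1667 r 0.0144 fit [ 0.5799 -0.1668  0.0102] mean [ 0.5793 -0.1658]
```

View pics/w3.png

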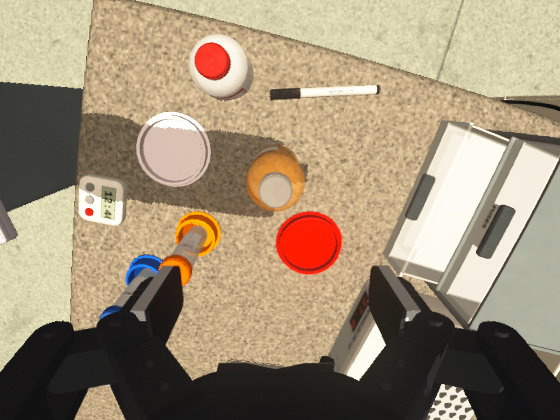

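Wrist view: amber cap at (274,191), white stand (171,150), red cap (211,60), with the marker and timer untouched. I'll pick the amber bottle by its cap, keeping the fingertips above the shoulder.

```bash
python3 - <<'E'
from h import *
from station import bot,kinematics,monitor,vision
xy=(.5804,-.1668)
if pick(xy,.115,qrad(xy),f=60,hover=.29):
    p,_=vision.get_image("side"); cv2.imwrite("pics/s4.png",p[:,:,::-1])
E
```

```text
down hit False [ 0.5806 -0.1669  0.1155] w 0.08531567847263645
grab w 0.0299 F [-0.3  1.1  5. ] t 22.3
lift w 0.0298 F [ 0.4 -0.8 -1.3] t 23.6
```

View pics/s4.png

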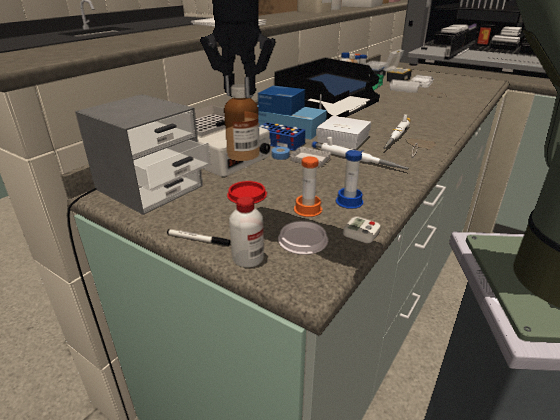

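The amber bottle hangs upright at (241,125), and both tubes are upright in their stands. Placing it now.

```bash
python3 - <<'E'
from h import *
from station import bot,kinematics,monitor,vision
xy=(.4570,-.1057)
place(xy,.1155,qrad(xy),hover=.27)
p,_=vision.get_image("side"); cv2.imwrite("pics/s5.png",p[150:270,210:400,::-1].repeat(4,0).repeat(4,1))
E
```

```text
place False True [ 0.4574 -0.1058  0.1193] dz 0.0038 w 0.0303 F [1.4 0.7 7.8] t 26.0
```

View pics/s5.png

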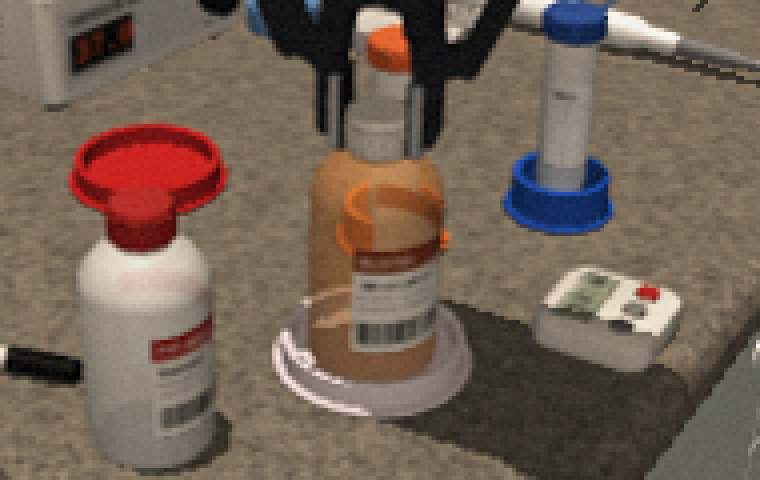

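The amber bottle is down in the white stand (crop (375,360)). I'll release it, then pick and place the red bottle.

```bash
python3 - <<'E'
from h import *
from station import bot,kinematics,monitor,vision
release(.28)
xy=(.5585,-.0378)
if pick(xy,.106,qrad(xy),f=60,hover=.27):
    s=(.5963,-.2848)
    place(s,.1065,qrad(s),hover=.25)
for n in("side","scene"):
    p,_=vision.get_image(n); cv2.imwrite(f"pics/{n}6.png",p[:,:,::-1])
E
```

```text
t 27.9
down hit False [ 0.5587 -0.0378  0.1065] w 0.08492580698066433
grab w 0.0280 F [-1.2 -0.2  6.9] t 30.5
lift w 0.0280 F [-0.3 -0.  -1. ] t 31.8
place False True [ 0.5966 -0.285   0.1104] dz 0.0039 w 0.0278 F [-1.6  1.8  9.7] t 34.5
```

View pics/scene6.png

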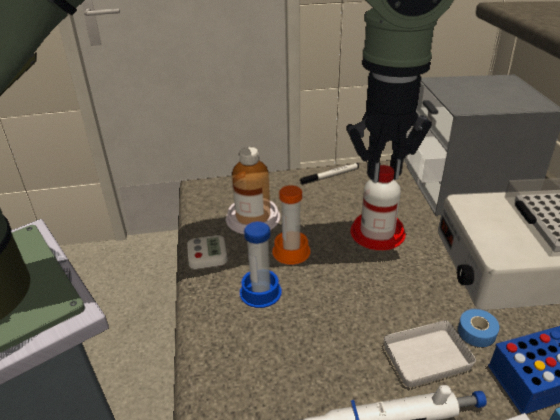

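View pics/side6.png

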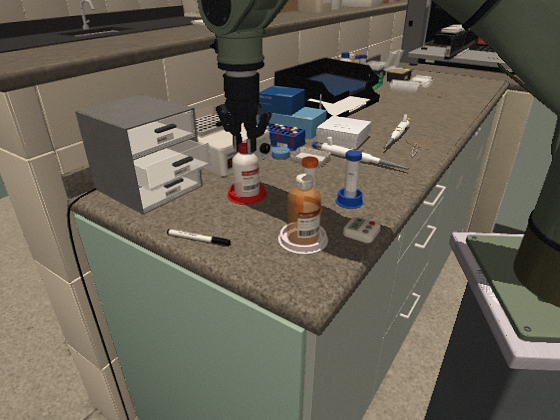

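Both views show all four in their stands. The red bottle is at scene (379,215), and the timer and marker are unmoved. I'll release it and check numerically.

```bash
python3 - <<'E'
from h import *
from station import bot,kinematics,monitor,vision
release(.28); bot.sleep(.5)
bot.goto([.50,-.19,.34],qrad((.5,-.19))); bot.sleep(.3)
for c in OBJ: OBJ[c]=STD[c]; TOP[c]+=.004
wristshot("w7")
for n in ("scene","side"):
    p,d=vision.get_image(n); m=vision.camera_model(n); P=cloud(m,d,m["T"]); print(n)
    cv2.imwrite(f"pics/{n}7.png",p[:,:,::-1])
    a=np.load(f"pics/{n}0.npy"); P0=cloud(m,a,m["T"])
    for c in STD:
        q=P[(np.hypot(P[...,0]-STD[c][0],P[...,1]-STD[c][1])<.03)&(P[...,2]>TOP[c]-.006)&(P[...,2]<TOP[c]+.02)]
        if len(q)>10: print(c,"top z %.4f"%np.percentile(q[:,2],80),"MEC",[np.round(v,4) for v in cv2.minEnclosingCircle(q[:,:2].astype(np.float32))],len(q))
E
```

```text
t 36.4
red stand px [350. 191.] n 431 z 0.0150 MEC 0.5956 -0.2849 r 0.0444 fit [ 0.5954 -0.2845  0.0416] mean [ 0.5896 -0.2683]
red cap px [380. 225.] n 503 z 0.1282 MEC 0.5960 -0.2843 r 0.0156 fit [ 0.5955 -0.2831  0.0107] mean [ 0.5955 -0.2829]
orange stand px [253. 194.] n 285 z 0.0232 MEC 0.4487 -0.2259 r 0.0278 fit [ 0.4491 -0.2253  0.0252] mean [ 0.4528 -0.2187]
orange cap px [246. 222.] n 641 z 0.1219 MEC 0.4488 -0.2263 r 0.0175 fit [ 0.449  -0.2258  0.0121] mean [ 0.4491 -0.2257]
blue stand px [207. 240.] n 268 z 0.0233 MEC 0.3528 -0.2681 r 0.0279 fit [ 0.3532 -0.2677  0.0252] mean [ 0.3589 -0.2614]
blue cap px [191. 276.] n 468 z 0.1219 MEC 0.3543 -0.2679 r 0.0172 fit [ 0.3567 -0.2679  0.0113] mean [ 0.3566 -0.268 ]
white stand px [239. 115.] n 471 z 0.0151 MEC 0.4575 -0.1059 r 0.0462 fit [ 0.4566 -0.1057  0.0435] mean [ 0.4762 -0.1077]
white cap px [209. 122.] n 753 z 0.1383 MEC 0.4577 -0.1062 r 0.0163 fit [ 0.4581 -0.1061  0.0111] mean [ 0.4582 -0.106 ]
scene
red top z 0.1285 MEC [array([ 0.5956, -0.287 ]), np.float64(0.016)] 194
orange top z 0.1232 MEC [array([ 0.4477, -0.2287]), np.float64(0.0189)] 304
blue top z 0.1232 MEC [array([ 0.3523, -0.2708]), np.float64(0.0185)] 405
white top z 0.1385 MEC [array([ 0.4562, -0.1081]), np.float64(0.0179)] 176
side
red top z 0.1307 MEC [array([ 0.599 , -0.2807]), np.float64(0.016)] 92
orange top z 0.1242 MEC [array([ 0.4503, -0.2235]), np.float64(0.0185)] 138
blue top z 0.1242 MEC [array([ 0.3547, -0.2651]), np.float64(0.0184)] 132
white top z 0.1406 MEC [array([ 0.4593, -0.1033]), np.float64(0.0169)] 166
```

View pics/w7.png

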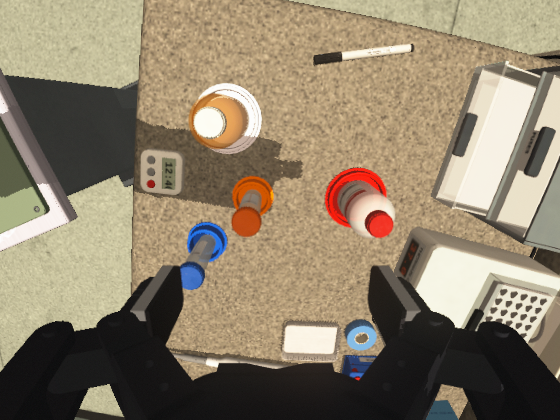

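View pics/side7.png

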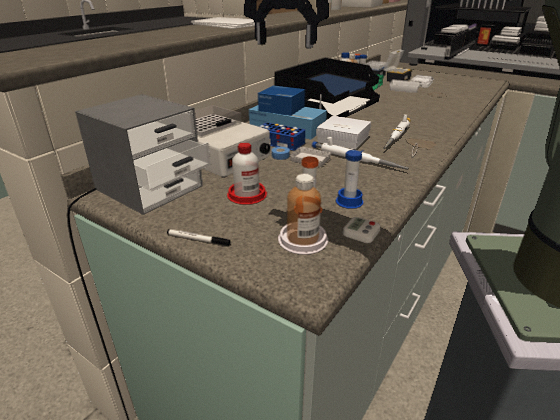

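In both pictures all four stand in their own stands: wrist red cap (380,225), orange (246,222), blue (191,276), white (209,122). The cap centres are within about 2 mm of the stand centres. Top heights match fully seated values, the marker and timer are in place, and the gripper is clear.

```bash
python3 -c "
from station import close_job
print(close_job())"
```

```text
the job is handed in; nothing more can be done
None
```

I picked up all four by their caps from above, set each one down in the stand of its colour, and handed the job in at about 38 s of the 106 s allowed. No verdict was reported.

**Last checks (wrist camera):**
- **Centring:** each cap is within about 2 mm of its stand's axis, or 3.5 mm for blue by the rougher circle fit. The limit is 11 mm.
- **Height:** cap tops read z = 0.128 (red), 0.138 (white), 0.122 (orange) and 0.122 (blue). These match the fully seated heights of 0.129, 0.139, 0.122 and 0.122 to within 1 mm.
- **Upright and clear:** all four look upright in the wrist and side pictures, and the gripper was open and clear above them.
- **Timer and marker:** both look unmoved in the pictures; I did not measure their positions.

**Disagreement:** the scene and side cameras differ from each other by about 5–6 mm in y, for both caps and stands. I used the wrist camera, which falls between the two. The cap-to-stand offsets agree across the cameras wherever both could be measured.

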